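Hold the surface probe on the griddle's test spot

TASK

Take the wafer packet off the sloping griddle and lay it gently, flat and roughly centred, on the wooden chopping board. Then lift the surface probe out of its stand and hold it square to the sloping plate, its spring foot wholly on the round test spot, pressed lightly so that the foot is about half pushed in. Finish while still holding it pressed there, and do not push the tomato, cup, timer or mug about.

Things in the scene. Friction and masses are not known exactly. Their poses are not given: they have to be found in the camera images.
- griddle_plate: Flat dark iron plate of a fixed table-top griddle, 210 (x) x 250 (y) x 14 mm, raked 18 degrees down to the front. Origin: middle of its upper face, 80 mm above the worktop. z: the face's normal (leans to the front); x: up the slope, to the back; y: level, across. A rim 8 mm high and 7 wide runs along the back edge (x = 98 to 105 mm). A round knob is at the housing's front.
- spot (a point): The test spot: a bare bright steel disc, 30 mm across with a small centre dot, flush in the middle of the griddle plate, under the packet at the start. Point: the disc's centre, on the face.
- wafer_pack: Wafer packet, loose, a blue patterned brick: solid body 140 (x, long) x 58 (y) x 44 mm high, with thin ends to 176 mm that weigh nothing and touch nothing; 0.22 kg. Origin: centre of its underside; z: up out of its top. It lies on the griddle plate over the spot, flat on the slope, its long side level across the plate.
- board: Small wooden chopping board, loose, 150 (x) x 220 (y) x 22 mm thick, lying flat on the worktop. Origin: centre of its underside; z up.
- probe_stand: Fixed stand of the probe: grey foot 85 x 85 x 12 mm, two thin posts (on its y axis, 31 mm either side), grey top plate 56 (x) x 76 (y) mm with its top at 85 mm, and in it a 19 mm hole through which the probe hangs. Origin: centre of its underside; z up.
- probe: Surface probe, loose, 0.15 kg, 155 mm long, hanging upright in the stand, handle on its top plate. Origin: centre of the face of its foot with the spring out, at first 17 mm above the worktop; z: along the tool, toward the handle's end. Grey handle 26 (x) x 34 (y) mm, z = 68 to 150 mm, cap to 155; below it a 13 mm collar, a 7 mm stem and the 14 mm foot. Raise it 70 mm to clear the stand.
- probe_tip (a point): Centre of the face of the probe's spring foot (moves with the foot).
- probe_foot (a joint): How far the probe's foot is pushed in, m: 0 = out, 0.012 = fully in (end stop). Spring: 0.9 N to start, plus 0.3 N per mm (2.7 N at half way, 4.5 N fully in).
- tomato: Tomato, loose bystander, 62 mm across, 61 mm high. Origin: centre of its underside.
- cup: Small china cup, loose bystander, 74 x 96 x 54 mm. Origin: centre of its underside.
- timer: Wind-up kitchen timer, loose bystander, 61 mm across, 56 mm high. Origin: centre of its underside.
- mug: Striped mug, loose bystander, 84 x 120 x 91 mm. Origin: centre of its underside.
Things that resemble listed ones, but are neither listed nor needed, are in the scene too. Leave any yellow look-alike of the wafer_pack alone. There is more than one size of the probe; the job needs the smaller.

How it is judged:
By the outcome, as a careful person would: the job done as asked, in the order asked, and still so for the second after the job is handed in, while the arm keeps its last pose, push and grip.
It also fails if it takes over 58 s, if anything falls off the work surface, if the arm or the gripper's body presses on something with over 40 N, if the wrist force passes 120 N, or if a joint passes its speed limit or range.

ROBOT

A 7-joint arm with a two-finger parallel gripper is mounted at the origin on a cart in front of the work surface, level with it; the furniture and walls round the work are solid. World frame = base frame: x ahead of the robot, y to its left, z up, the work surface at z = 0. Lengths are in m, angles in rad, forces in N, time in s.
With the tool pointing down it reaches from about 0.375 to 0.925 m from the base axis. Payload 3.1 kg.
Tool frame: the origin (TCP) lies between the finger pads; the fingertips stand 19 mm ahead of it and the grasp point (between the pads) is the TCP; z points along the fingers, y is the line along which they close (so a half turn about z gives the same grasp; the last joint's range is limited). The gripper opens to 85 mm and grips with 20 to 120 N. Pads are 22 mm wide; open, the fingers measure 114 mm over their backs; the gripper's body (76 mm by 85 mm) begins 54 mm behind the grasp point. The pads swing forward as they close: fully open they stand 13 mm farther back than shut.
Start: joints at [1.193, 0.383, 0.044, 1.598, -0.018, 1.161, -0.05], TCP at [0.18, -0.625, 0.25] pointing down, gripper open.
Joint ranges: [-2.61, 2.61], [-0.41, 2.15], [-1.48, 1.57], [0, 2.5], [-1.57, 4.71], [0.05, 1.97], [-2.85, 2.85]. Speed limits (rad/s): [2.79, 2.79, 3.14, 3.14, 3.14, 3.14, 3.14].

INTERFACE

Orientations are given as a unit quaternion [x, y, z, w].
In Python, from bench import move_ptp, movel, move_j, move_gripper, pause, inverse_kinematics, read_camera, camera_params, MotionError, sign_off, look_for, tip_of, read_time_s, read_qpos, read_joint_vel, read_effort, read_eef_pos, read_tcp_rot, read_ft_force, read_ft_torque, read_finger_gap, read_grasp_force gives the robot as it stands. Calls block until the motion is done:
- move_ptp(position, orientation): joint-space move of the TCP to a pose.
- movel(position, orientation=None, speed=0.15): straight line of the TCP; orientation=None keeps the orientation; speed is the mean speed in m/s.
- move_j(angles): joint-space move.
- move_gripper(opening, effort=None): finger opening in m; effort is the grip in N (None keeps the last); returns when the fingers have stopped.
- pause(seconds).
- inverse_kinematics(position, orientation): joint angles nearest the present ones, or None.
- read_camera(name): name is "side" or "top" or "wrist"; returns the picture (480x640x3 uint8, red, green, blue); there is no depth.
- camera_params(name): a dict with "K" (3x3 intrinsics, pixels), "camera_from_world" (4x4, takes a point from world to camera coordinates). Camera axes: x right, y down, z forward; pixel columns grow to the right and rows downward; lengths in m; the calibration is good to about 2 mm. The wrist camera is an equidistant fisheye: a pixel r from the principal point sees the ray r / f radians off the axis. A picture is of the moment at which its call begins: read the wrist's pose just before it. camera_params takes no time and is no camera call; for the wrist camera it gives the pose at the moment of the call.
A pose or a line that the arm cannot do raises MotionError and nothing moves.
- sign_off(): hands the job in; it is judged then, once.
Trained networks look in the newest picture that a camera, given by its name, has taken for a name from the list of things; names that differ only in an ending like _2 or _b are one class to them, and where a whole thing is asked for, a point or a joint stands for the part that bears it (a point fixed in the world has none). Each returns a list of dicts, best first, with "confidence" (0 to 1); they miss things now and then, are a little off and sometimes report something else, mostly with a low value. They report only what shows in the picture. A call takes as long as a camera call. They do not tell look-alikes from the thing itself.
- look_for(camera, name): "at" ([column, row] in pixels, amid what is visible of it).
- tip_of(camera, name): "at" ([column, row] in pixels: a listed point, or the origin of a listed thing).
Readings, each from a call of its own:
- read_time_s(): time.
- read_qpos(): joint angles.
- read_joint_vel(): joint speeds.
- read_effort(): joint torques, N m.
- read_eef_pos(): TCP position.
- read_tcp_rot(): TCP orientation.
- read_ft_force(): force on the tool from outside, world axes, zero at the start.
- read_ft_torque(): the same for the moment, N m.
- read_finger_gap(): finger opening in m.
- read_grasp_force(): force on a finger pad.
Only numpy, scipy, OpenCV 4.12 (cv2) and the standard library are available. Lean on these libraries where they do the work, as an engineer would, in place of code of your own. Each camera call takes 0.05 s, during which the arm holds its last target. There are 200 camera calls.

## Working session

There is one attempt and no reset: what is moved stays moved. The work goes in short steps, each a Python script; the robot and the scene stay as the last script left them, time stands still between calls to the robot, and variables do not carry over. Pictures are saved under pics/ and viewed, at most 10 in all, crops included, and the job is handed in when it is done.

```bash
mkdir -p pics; ls
cat > h.py <<'E'
import numpy as np, cv2
from bench import *
from scipy.spatial.transform import Rotation as R
def snap(c,f): 
    im=read_camera(c); cv2.imwrite('pics/'+f,cv2.cvtColor(im,cv2.COLOR_RGB2BGR)); return im
def ray(c,px,P=None):
    P=P or camera_params(c);K=np.array(P['K']);T=np.array(P['camera_from_world'])
    d=np.array([(px[0]-K[0,2])/K[0,0],(px[1]-K[1,2])/K[1,1],1.])
    if c=='wrist':
        r=np.hypot(d[0],d[1]); d=np.array([np.sin(r)*d[0]/max(r,1e-9),np.sin(r)*d[1]/max(r,1e-9),np.cos(r)])
    Rm=T[:3,:3]; o=-Rm.T@T[:3,3]; d=Rm.T@d; return o,d/np.linalg.norm(d)
def on_z(c,px,z,P=None):
    o,d=ray(c,px,P); return o+d*(z-o[2])/d[2]
def tri(rays):
    A=0;b=0
    for o,d in rays:
        M=np.eye(3)-np.outer(d,d);A=A+M;b=b+M@o
    return np.linalg.solve(A,b)
def proj(c,X,P=None):
    P=P or camera_params(c);K=np.array(P['K']);T=np.array(P['camera_from_world'])
    p=T[:3,:3]@np.array(X)+T[:3,3]
    if c=='wrist':
        th=np.arctan2(np.hypot(p[0],p[1]),p[2]);n=p[:2]/max(np.hypot(p[0],p[1]),1e-9)*th
    else:n=p[:2]/p[2]
    return np.array([K[0,0]*n[0]+K[0,2],K[1,1]*n[1]+K[1,2]])
E
python3 - <<'E'
from h import *
for c in['top','side']:
    snap(c,c+'0.png')
    P=camera_params(c);T=np.array(P['camera_from_world']);print(c,np.round(-T[:3,:3].T@T[:3,3],3),np.round(T[2,:3],2),P['K'][0][0])
    for n in['griddle_plate','wafer_pack','board','probe_stand','probe','tomato','cup','timer','mug']:
        for k in (look_for,tip_of):
            print(n,k.__name__,[(np.round(r['at']).tolist(),round(r['confidence'],2)) for r in k(c,n)[:4]])
print(read_eef_pos(),read_tcp_rot(),read_time_s())
E
```

```text
pics
top [ 0.245 -0.138  1.193] [ 0.21 -0.01 -0.98] 479.3465054503149
griddle_plate call [([261.0, 199.0], 0.97), ([427.0, 170.0], 0.23)]
griddle_plate call [([261.0, 214.0], 0.82), ([360.0, 194.0], 0.54)]
wafer_pack call [([382.0, 357.0], 0.84), ([255.0, 216.0], 0.59)]
wafer_pack call [([380.0, 353.0], 0.89), ([255.0, 215.0], 0.59), ([424.0, 172.0], 0.21), ([298.0, 136.0], 0.19)]
board call [([418.0, 258.0], 0.88)]
board call [([417.0, 257.0], 0.61)]
probe_stand call [([360.0, 194.0], 0.66), ([261.0, 201.0], 0.34)]
probe_stand call [([360.0, 197.0], 0.75)]
probe call [([365.0, 178.0], 0.9), ([468.0, 330.0], 0.64)]
probe call [([364.0, 191.0], 0.92), ([453.0, 331.0], 0.85)]
tomato call [([328.0, 293.0], 0.7)]
tomato call [([329.0, 297.0], 0.65)]
cup call [([427.0, 171.0], 0.58)]
cup call [([427.0, 172.0], 0.81), ([261.0, 216.0], 0.65)]
timer call [([195.0, 156.0], 0.82)]
timer call [([198.0, 153.0], 0.95)]
mug call [([295.0, 130.0], 0.69)]
mug call [([299.0, 140.0], 0.93)]
side [-0.155 -1.238  1.137] [ 0.4   0.66 -0.64] 597.845675642571
griddle_plate call [([317.0, 190.0], 0.78)]
griddle_plate call [([296.0, 201.0], 0.96)]
wafer_pack call [([298.0, 194.0], 0.82), ([234.0, 325.0], 0.57)]
wafer_pack call [([288.0, 200.0], 0.92), ([236.0, 328.0], 0.66)]
board call [([337.0, 312.0], 0.65)]
board call [([339.0, 315.0], 0.77)]
probe_stand call [([362.0, 251.0], 0.81)]
probe_stand call [([361.0, 259.0], 0.82)]
probe call [([364.0, 226.0], 0.98), ([286.0, 355.0], 0.69)]
probe call [([359.0, 254.0], 0.98), ([291.0, 368.0], 0.51)]
tomato call [([261.0, 268.0], 0.59)]
tomato call []
cup call [([412.0, 284.0], 0.61)]
cup call [([417.0, 295.0], 0.72), ([292.0, 199.0], 0.38)]
timer call []
timer call [([317.0, 174.0], 0.7)]
mug call [([370.0, 195.0], 0.68)]
mug call [([374.0, 213.0], 0.81), ([263.0, 271.0], 0.42)]
[ 0.17954351 -0.62471381  0.25027334] [ 9.90226261e-01  1.39470253e-01  2.40326441e-05 -7.48644484e-06] 1.9
```

View pics/top0.png

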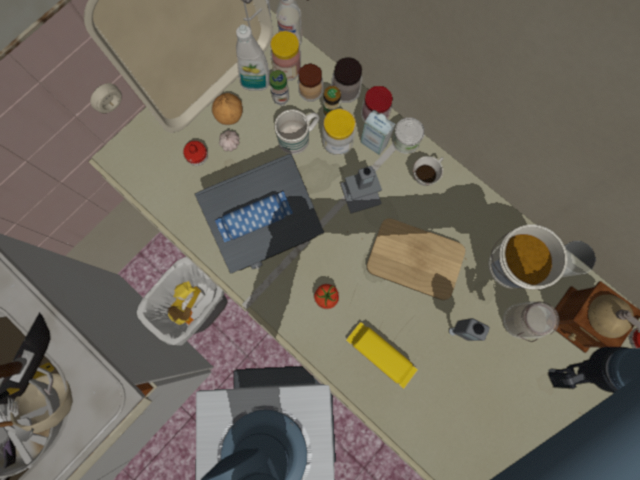

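View pics/side0.png

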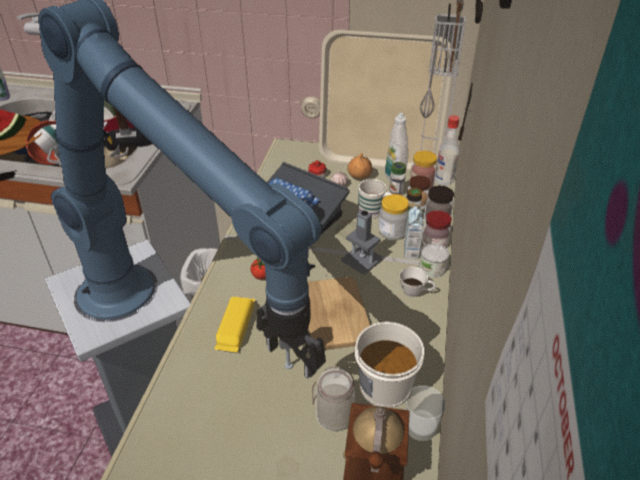

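The top view shows the blue packet at (255,216) on the griddle and a yellow look-alike at (382,357), which I leave alone. There are two upright probes in stands, at (365,178) and (468,330). The board is at (417,258). Next I'll check the sizes of both probes in crops.

Run:
```python
from h import *
t=cv2.imread('pics/top0.png');s=cv2.imread('pics/side0.png');
w=cv2.cvtColor(read_camera('wrist'),cv2.COLOR_RGB2BGR)
def c(im,x,y,h):return cv2.resize(im[max(0,y-h):y+h,max(0,x-h):x+h],(266,266),interpolation=cv2.INTER_CUBIC)
a=np.hstack([c(t,363,190,38),c(t,468,330,38),c(t,258,212,70)])
b=np.hstack([c(s,362,240,45),c(s,290,350,45),cv2.resize(w,(266,266))])
cv2.imwrite('pics/c1.png',np.vstack([a,b]))
cv2.imwrite('pics/w0.png',w)
for n,p,z in [('griddle',(261,214),.08),('pack',(255,215),.08),('board',(417.5,257.5),.011),('tomato',(329,297),0),('cup',(427,172),0),('timer',(198,153),0),('mug',(299,140),0),('yellow',(380,353),0),('stA',(360,197),0),('stB',(453,331),0),('capA?',(366,172),.17),('capB?',(480,328),.2)]:
    X=on_z('top',p,z);print(n,np.round(X,3),np.round(proj('side',X)))
for n,a,b in [('stA',(360,197),(361,259)),('griddle',(261,214),(296,201)),('pack',(255,215),(288,200)),('board',(417.5,257.5),(338,314)),('prA',(364,191),(359,254)),('prB',(453,331),(291,368))]:
    print(n,np.round(tri([ray('top',a),ray('side',b)]),3))
for n in ['probe','probe_stand','board']:
    print(n,[(np.round(r['at']).tolist(),round(r['confidence'],2)) for r in tip_of('wrist',n)[:4]])
```

```text
griddle [ 0.556 -0.016  0.08 ] [294. 201.]
pack [ 0.554 -0.002  0.08 ] [291. 198.]
board [ 0.444 -0.397  0.011] [336. 312.]
tomato [ 0.357 -0.171  0.   ] [263. 277.]
cup [ 0.672 -0.446  0.   ] [418. 291.]
timer [0.753 0.155 0.   ] [319. 175.]
mug [ 0.778 -0.113  0.   ] [373. 213.]
yellow [ 0.216 -0.287  0.   ] [236. 325.]
stA [ 0.612 -0.265  0.   ] [359. 261.]
stB [ 0.259 -0.47   0.   ] [289. 367.]
capA? [ 0.617 -0.264  0.17 ] [363. 212.]
capB? [ 0.26 -0.47  0.2 ] [286. 308.]
stA [ 0.614 -0.266  0.006]
griddle [ 0.559 -0.016  0.077]
pack [0.549 0.001 0.077]
board [ 0.446 -0.399  0.005]
prA [ 0.612 -0.271  0.034]
prB [ 0.261 -0.472 -0.004]
probe [([192.0, 92.0], 0.96)]
probe_stand []
board []
```

View pics/c1.png

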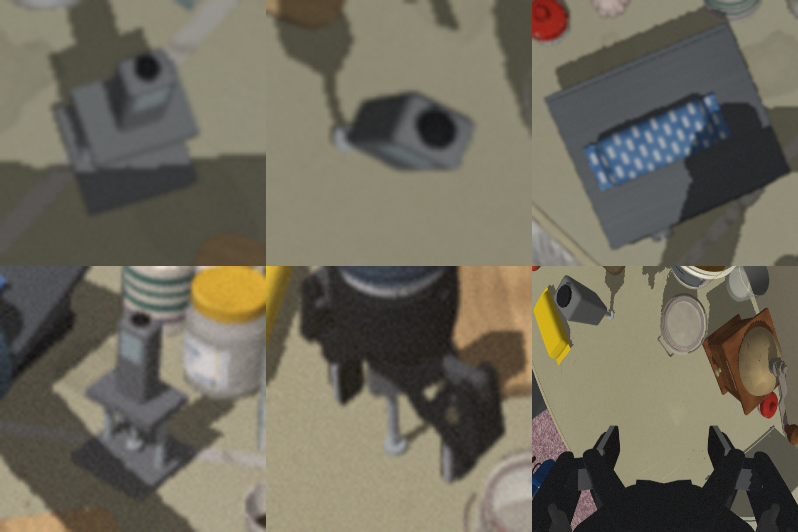

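The probe at (365,178) hangs in the grey stand and is the smaller one. The one at (468,330) stands free on its foot and is bigger, so I leave it. The packet on the plate is the blue brick at (255,216). I'll fit the plate and board poses, then move above the griddle and look with the wrist camera.

```bash
cat >> h.py <<'E'
from scipy.optimize import least_squares
tilt=np.deg2rad(18)
def plateR(yaw): # columns x up-slope, y level, z normal
    return R.from_euler('z',yaw)*R.from_euler('y',-tilt)
def fit_plate(obs,x0=(.556,-.016,0.)): # obs: list of (cam,P,[corners px],[local pts])
    def f(v):
        r=[]
        for c,P,px,L in obs:
            for p,l in zip(px,L): r+=list(proj(c,plateR(v[2]).apply(l)+[v[0],v[1],.08],P)-p)
        return r
    return least_squares(f,x0)
E
python3 - <<'E'
from h import *
P=camera_params('top')
px=[(194.8,193.6),(291,153.6),(323.8,235.7),(230,272.5)]
L=[(.105,.125,.008),(.105,-.125,.008),(-.105,-.125,0),(-.105,.125,0)]
s=fit_plate([('top',P,px,L)]);print(s.x,np.rad2deg(s.x[2]),np.round(s.fun,1))
x,y,yaw=s.x
# pack long axis from blue mask
im=cv2.imread('pics/top0.png');hsv=cv2.cvtColor(im,cv2.COLOR_BGR2HSV)
m=np.zeros(im.shape[:2],np.uint8);m[185:250,210:300]=cv2.inRange(hsv[185:250,210:300],(100,90,40),(125,255,255))
pts=np.argwhere(m)[:,::-1].astype(np.float32);print(len(pts),cv2.minAreaRect(pts))
Rb=plateR(yaw);n=Rb.apply([0,0,1]);o0=np.array([x,y,.08])+n*.035
q=[]
for p in pts:
    o,d=ray('top',p,P);X=o+d*((o0-o)@n)/(d@n);q.append(Rb.inv().apply(X-o0)[:2])
q=np.array(q,np.float32);print('pack in plate',cv2.minAreaRect(q*1000),q.mean(0))
# board mask
h=hsv[205:310,355:475];b=np.zeros_like(m);b[205:310,355:475]=cv2.inRange(h,(8,70,90),(22,255,255))
bp=np.argwhere(cv2.morphologyEx(b,cv2.MORPH_OPEN,np.ones((5,5))))[:,::-1]
B=np.array([on_z('top',p,.022,P)[:2] for p in bp],np.float32);print('board',cv2.minAreaRect(B*1000))
# go
def tool(z,y): y=np.array(y);z=np.array(z);return R.from_matrix(np.c_[np.cross(y,z),y,z]).as_quat()
up=Rb.apply([1,0,0]);pos=np.array([x,y,.08])+n*.25
movel([.18,-.625,.40],speed=.3)
for sg in(1,-1):
    print(sg,inverse_kinematics(pos,tool(-n,sg*up)))
q1=min([k for k in(inverse_kinematics(pos,tool(-n,sg*up)) for sg in(1,-1)) if k is not None],key=lambda k:np.abs(np.array(k)-read_qpos()).max())
move_j(q1);snap('wrist','w1.png');print(read_eef_pos(),read_tcp_rot(),read_time_s())
for nme in ['wafer_pack','griddle_plate','spot']:
    print(nme,[(np.round(r['at']).tolist(),round(r['confidence'],2)) for r in tip_of('wrist',nme)[:3]])
print(pos,proj('wrist',[x,y,.08]),[proj('wrist',Rb.apply(l)+[x,y,.08]).round() for l in L])
E
```

```text
[ 0.55540272 -0.01507443  0.35528367] 20.356254725256793 [-1.3 -0.7  1.4 -0.1  0.8 -1.2 -0.8  1.8]
1156 ((253.5234832763672, 216.22276306152344), (25.87125587463379, 74.76062774658203), 67.28559112548828)
pack in plate ((2.550477981567383, 16.056930541992188), (60.06377029418945, 172.67471313476562), 0.43220388889312744) [0.00294826 0.01567814]
board ((441.4368591308594, -390.11181640625), (221.23797607421875, 153.0706329345703), 66.76957702636719)
1 [ 0.71598826 -0.14531799 -0.56871936  2.05940115 -0.28022238  0.94310996
  0.63189659]
-1 [ 0.69337582 -0.14452587 -0.54871367  2.06016571 -0.27595508  0.94240799
 -2.51406212]
[ 0.48333694 -0.04315117  0.31806136] [0.56485127 0.81016846 0.12859069 0.08963564] 5.1583
wafer_pack [([3.0, 318.0], 0.74), ([319.0, 184.0], 0.59)]
griddle_plate []
spot []
[ 0.48297317 -0.04194781  0.31776413] [316.01303567 202.11537891] [array([422.,  82.]), array([410., 314.]), array([224., 311.]), array([212.,  83.])]
```

View pics/w1.png

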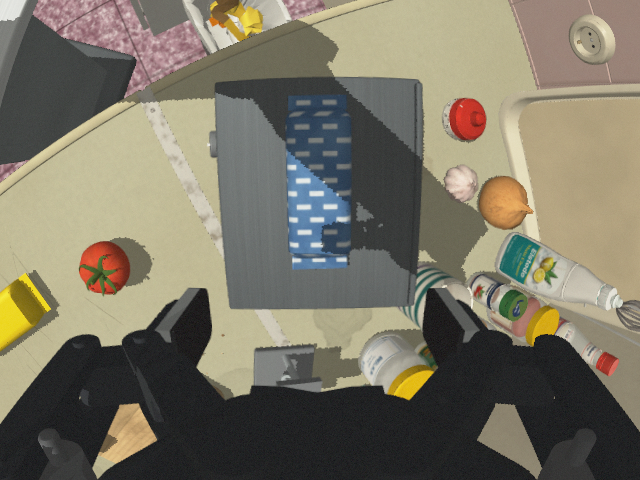

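The wrist view shows the plate with corners near (216,81), (422,83), (415,308) and (230,308). The packet lies across it, centred at about (319,182) in free space, and the gripper clears both sides. I'll refine the fit, grasp and lift.

```bash
cat >> h.py <<'E'
def tool(z,y): y=np.array(y);z=np.array(z);return R.from_matrix(np.c_[np.cross(y,z),y,z]).as_quat()
def best(pos,z,y):
    q=[k for k in(inverse_kinematics(pos,tool(z,s*np.array(y))) for s in(1,-1)) if k is not None]
    q0=np.array(read_qpos());k=min(q,key=lambda k:np.abs(np.array(k)-q0).max());return k
E
python3 - <<'E'
from h import *
import json
px=[(194.8,193.6),(291,153.6),(323.8,235.7),(230,272.5)]
L=[(.105,.125,.008),(.105,-.125,.008),(-.105,-.125,0),(-.105,.125,0)]
W=camera_params('wrist');pw=[(422,83),(415,308),(230,308),(216,81)]
for ob in ([('wrist',W,pw,L)],[('top',camera_params('top'),px,L),('wrist',W,pw,L)]):
    s=fit_plate(ob);print(np.round(s.x,4),np.rad2deg(s.x[2]),np.round(s.fun,1))
x,y,yaw=s.x;json.dump([x,y,yaw],open('plate.json','w'))
Rb=plateR(yaw);C=np.array([x,y,.08])
f=lambda l:proj('wrist',Rb.apply(l)+C,W).round(1)
for c in [(0,.016),(.003,.016),(0,.02)]:
    print(c,[f((c[0]+a,c[1]+b,.044)) for a,b in((-.029,0),(.029,0))],[f((c[0],c[1]+b,.022)) for b in(.088,-.088)])
n=Rb.apply([0,0,1]);print('toolrot',R.from_quat(read_tcp_rot()).as_matrix()[:,1],Rb.apply([1,0,0]))
E
```

```text
[ 0.5592 -0.0112  0.3649] 20.906337188257755 [ 2.6 -4.1 -0.6  2.7 -0.4  1.7 -0.2  0.6]
[ 0.5585 -0.0119  0.3631] 20.803972122135214 [-2.8 -1.4 -0.5 -1.5 -0.4 -2.8 -1.7  0.8  2.1 -3.7 -1.5  3.3 -1.4  1.9
 -0.9  0.8]
(0, 0.016) [array([287.8, 191.3]), array([352.2, 190.8])] [array([319. ,  95.3]), array([320.4, 273.9])]
(0.003, 0.016) [array([291.1, 191.3]), array([355.6, 190.8])] [array([322.3,  95.3]), array([323.3, 273.9])]
(0, 0.02) [array([287.7, 187. ]), array([352.3, 186.4])] [array([319. ,  91.1]), array([320.4, 270.3])]
toolrot [0.89200027 0.32969175 0.30925534] [0.88904864 0.33778843 0.30901699]
```

Run:
```python
from h import *
import json
x,y,yaw=json.load(open('plate.json'));Rb=plateR(yaw);C=np.array([x,y,.08])
n=Rb.apply([0,0,1]);u=Rb.apply([1,0,0]);q=tool(-n,u)
g=Rb.apply([0,.017,0])+C
movel(g+n*.10,q,speed=.2);print(read_ft_force())
movel(g+n*.026,q,speed=.08);print(read_ft_force())
move_gripper(.05,40);print(read_finger_gap(),read_grasp_force(),read_ft_force())
movel(g+n*.05,q,speed=.05);movel(g+n*.15,q,speed=.15)
print(read_finger_gap(),read_grasp_force(),read_ft_force(),read_time_s())
snap('wrist','w2.png');snap('top','top2.png')
a=cv2.imread('pics/w2.png');b=cv2.imread('pics/top2.png')[120:300,170:410]
cv2.imwrite('pics/c2.png',np.hstack([cv2.resize(a,(400,300)),cv2.resize(b,(400,300))]))
# plan board
al=np.deg2rad(66.8-90);yb=np.array([np.cos(al),np.sin(al),0])
k=best([.443,-.394,.25],[0,0,-1],yb);print(k,read_qpos())
```

```text
[0.13771624 0.02647102 0.32434717]
[-0.56372889 -0.55105337  1.33311407]
0.05761936309191713 44.7867214679718 [-3.02203088 -1.48452212  5.88798798]
0.05787024871522135 43.703293204307556 [ 0.52925452  0.1345547  -3.61794677] 9.1167
[ 0.95707457  0.30098116 -0.35760261  1.72461266  0.11463737  1.13652714
  0.16096795] [ 0.68515721  0.03313701 -0.67389161  2.13078117 -0.14700989  0.69996961
  0.47697475]
```

View pics/c2.png

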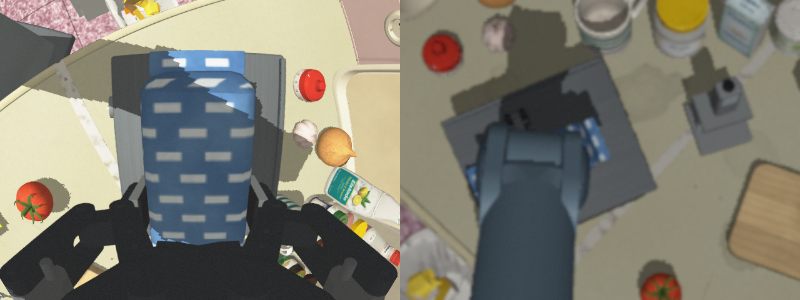

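The packet is held squarely between the fingers. Next I carry it to the board and lower it until it touches.

Run:
```python
from h import *
al=np.deg2rad(66.8-90);yb=np.array([np.cos(al),np.sin(al),0])
p=np.array([.443,-.394,.25]);k=best(p,[0,0,-1],yb)
move_j(k);q=tool([0,0,-1],yb);
print(R.from_quat(read_tcp_rot()).as_matrix()[:,1],yb,read_eef_pos(),read_finger_gap(),read_time_s())
snap('side','s3.png');im=snap('top','t3.png')
movel([p[0],p[1],.058],q,speed=.12);pause(.2);f0=read_ft_force()[2];print(f0)
z=.053
while z>.040:
    movel([p[0],p[1],z],q,speed=.03);f=read_ft_force()[2];print(round(z,4),round(f-f0,2),end='; ')
    if f-f0>1.2:break
    z-=.0015
move_gripper(.085);pause(.1);print(read_ft_force())
movel([p[0],p[1],z+.12],q,speed=.15);print(read_time_s())
snap('wrist','w3.png');snap('side','s4.png')
for n in('wafer_pack','board'):
  for c in('wrist','side'):
    print(n,c,[(np.round(r['at']).tolist(),round(r['confidence'],2)) for r in tip_of(c,n)[:3]])
print('pred',proj('wrist',[p[0],p[1],.022]),proj('wrist',[p[0],p[1],0]))
a=cv2.imread('pics/w3.png');b=cv2.imread('pics/s4.png')[150:390,200:520]
cv2.imwrite('pics/c3.png',np.hstack([cv2.resize(a,(400,300)),cv2.resize(b,(400,300))]))
```

```text
[ 9.20780418e-01 -3.90081236e-01  2.24793238e-04] [ 0.91913534 -0.39394191  0.        ] [ 0.44456614 -0.39124087  0.24992856] 0.05771758814227236 10.6583
-2.9603199821506325
0.053 0.72; 0.0515 -0.06; 0.05 0.35; 0.0485 0.53; 0.047 5.69; [ 0.70049048 -0.19081246 -0.24703162]
15.4667
wafer_pack wrist [([320.0, 228.0], 0.98), ([55.0, 218.0], 0.61)]
wafer_pack side [([335.0, 310.0], 0.96), ([235.0, 326.0], 0.91)]
board wrist []
board side [([335.0, 314.0], 0.94)]
pred [318.45973756 228.52181   ] [318.34750583 221.83468652]
```

View pics/c3.png

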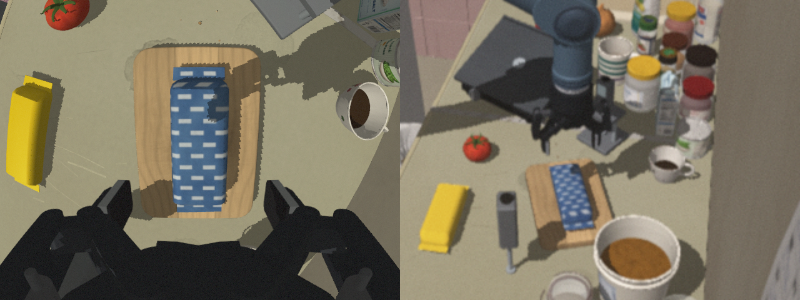

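The packet lies flat on the board: the board spans about columns 135–265 in the left half, and the packet is centred at 199. Next I look at the small probe from above.

Run:
```python
from h import *
q=read_tcp_rot();e=read_eef_pos()
movel([e[0],e[1],.36],q,speed=.25)
P=np.array([.613,-.267,.36]);al=np.deg2rad(20)
k=best(P,[0,0,-1],[np.cos(al),np.sin(al),0]);print(k);move_j(k)
W=camera_params('wrist');snap('wrist','w5.png')
snap('top','t5.png');print(read_eef_pos(),read_time_s())
for n in('probe','probe_stand'):
  for k in(look_for,tip_of):print(n,[(np.round(r['at'],1).tolist(),round(r['confidence'],2)) for r in k('wrist',n)[:3]])
for z in(0,.085,.172):print(z,proj('wrist',[.613,-.267,z],W))
a=cv2.imread('pics/w5.png')[100:340,160:480];cv2.imwrite('pics/c5.png',cv2.resize(a,(800,600),interpolation=cv2.INTER_CUBIC))
import pickle;pickle.dump(W,open('W5.pkl','wb'))
```

```text
[ 0.74620884  0.40613444 -0.54552483  1.38724365  0.2093362   1.40567647
  0.55171604]
[ 0.61104407 -0.2706046   0.35950053] 17.65
probe [([21.5, 257.4], 0.82), ([327.3, 207.7], 0.59)]
probe [([325.1, 190.7], 0.87), ([67.3, 236.6], 0.63)]
probe_stand [([319.4, 177.6], 0.8)]
probe_stand [([325.9, 186.4], 0.6)]
0 [318.56794782 187.00205864]
0.085 [318.78566549 197.58858664]
0.172 [319.12465617 214.22291826]
```

View pics/c5.png

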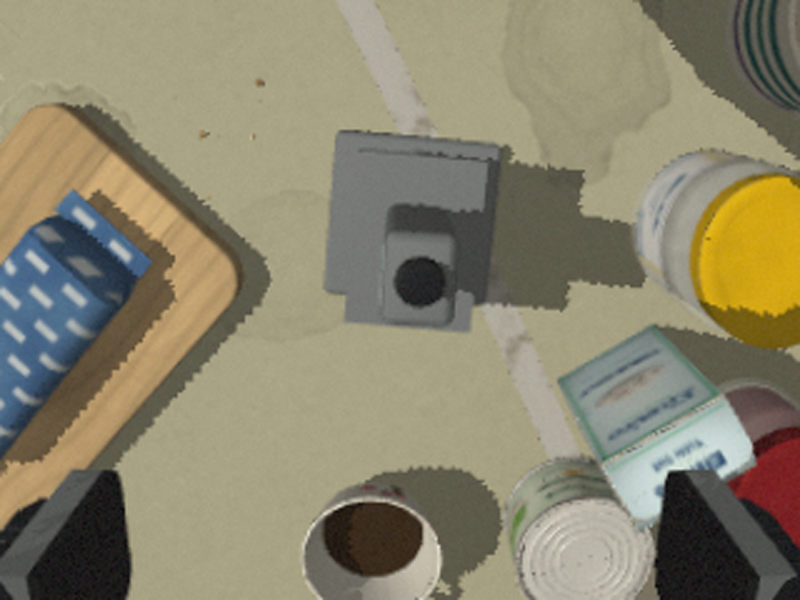

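The probe's cap is at crop (420,281), i.e. wrist pixel (328,212). The handle's narrow side (26 mm) runs across the picture and the stand is turned about 5° from the tool. I'll compute its position and yaw, then grasp.

Run:
```python
from h import *
import pickle;W=pickle.load(open('W5.pkl','rb'))
im=lambda p:(160+(p[0]+.5)*.4-.5,100+(p[1]+.5)*.4-.5)
g=lambda p,z:on_z('wrist',im(p),z,W)[:2]
cap=g((420,281),.172);print('cap',cap)
A,B,Cc=g((338,131),.012),g((500,146),.012),g((326,292),.012)
print('foot',A,B,Cc,np.linalg.norm(A-B),np.linalg.norm(A-Cc),np.rad2deg(np.arctan2(*(B-A)[::-1])),np.rad2deg(np.arctan2(*(A-Cc)[::-1]))-90,'c',(B+Cc)/2)
D,E_=g((345,322),.085),g((470,332),.085);print('plate',np.linalg.norm(D-E_),np.rad2deg(np.arctan2(*(E_-D)[::-1])))
F,G=g((384,322),.16),g((452,327),.16);print('handle',np.linalg.norm(F-G),np.rad2deg(np.arctan2(*(G-F)[::-1])))
print('topcam cap',on_z('top',(363-38+148/7,190-38+67/7),.172))
```

```text
cap [ 0.61924228 -0.2627805 ]
foot [ 0.56926903 -0.23354199] [ 0.64865257 -0.21273286] [ 0.59074414 -0.31416765] 0.08206561505528573 0.08343667344326555 14.688685825649928 14.914780468623121 c [ 0.61969835 -0.26345026]
plate 0.055480958488887476 15.101442166121988
handle 0.024441343663398684 15.494105297240157
topcam cap [ 0.64355669 -0.22097748  0.172     ]
```

Run:
```python
from h import *
al=np.deg2rad(15);yb=np.array([np.cos(al),np.sin(al),0]);q=tool([0,0,-1],yb)
p=np.array([.6195,-.263])
move_gripper(.056,60)
movel([*p,.22],q,speed=.25);movel([*p,.133],q,speed=.1);print(read_ft_force())
move_gripper(.02,60);print(read_finger_gap(),read_grasp_force(),read_ft_force())
pause(.1);movel([*p,.15],q,speed=.06);print(read_ft_force());movel([*p,.23],q,speed=.15);movel([*p,.30],q,speed=.25)
print(read_finger_gap(),read_grasp_force(),read_ft_force(),read_time_s())
snap('wrist','w6.png');snap('side','s6.png')
import json
x,y,yaw=json.load(open('plate.json'));Rb=plateR(yaw);C=np.array([x,y,.08]);n=Rb.apply([0,0,1])
for t in np.arange(-40,120,10):
    u=Rb.apply([np.cos(np.deg2rad(t)),np.sin(np.deg2rad(t)),0])
    k=inverse_kinematics(C+n*.2,tool(-n,u));print(t,None if k is None else np.round(k,2))
W=camera_params('wrist');print('spot pred',proj('wrist',C,W))
for c in('wrist','top','side'):
    if c=='top':read_camera('top')
    print(c,[(np.round(r['at'],1).tolist(),round(r['confidence'],2)) for n_ in('spot','probe_tip') for r in tip_of(c,n_)[:2]],proj(c,C))
a=cv2.imread('pics/w6.png');b=cv2.imread('pics/s6.png')[80:380,180:580]
cv2.imwrite('pics/c6.png',np.hstack([cv2.resize(a,(400,300)),b]))
```

```text
[ 0.71862532  0.74746448 -0.0338407 ]
0.025438070051862133 59.114588499069214 [-0.20006803  0.5008551   3.39815886]
[-0.4299562  0.5046334 -0.7084376]
0.025465769526144603 78.63533020019531 [-0.60214849 -0.06752489 -1.72128128] 22.0
-40 [ 0.77 -0.05 -0.67  2.09 -0.23  0.82 -0.11]
-30 [ 0.79 -0.05 -0.69  2.09 -0.23  0.82  0.06]
-20 [ 0.81 -0.05 -0.71  2.09 -0.23  0.82  0.24]
-10 [ 0.83 -0.05 -0.73  2.08 -0.23  0.82  0.42]
0 [ 0.84 -0.05 -0.75  2.08 -0.23  0.82  0.59]
10 [ 0.86 -0.05 -0.76  2.08 -0.24  0.82  0.77]
20 [ 0.87 -0.05 -0.78  2.08 -0.24  0.82  0.94]
30 [ 0.89 -0.05 -0.79  2.08 -0.24  0.82  1.12]
40 [ 0.9  -0.05 -0.8   2.08 -0.24  0.82  1.3 ]
50 [ 0.92 -0.05 -0.82  2.08 -0.24  0.82  1.47]
60 [ 0.94 -0.05 -0.84  2.08 -0.24  0.83  1.65]
70 [ 0.97 -0.05 -0.87  2.08 -0.24  0.83  1.83]
80 [ 0.99 -0.05 -0.89  2.08 -0.24  0.83  2.  ]
90 [ 1.   -0.05 -0.9   2.08 -0.25  0.83  2.18]
100 [ 1.   -0.05 -0.9   2.08 -0.25  0.83  2.35]
110 [ 1.02 -0.05 -0.92  2.08 -0.25  0.83  2.53]
spot pred [324.60387345 -51.93233988]
wrist [([48.6, 270.5], 0.62), ([318.7, 239.9], 0.61)] [324.71031715 -51.96824634]
top [([256.3, 213.2], 0.75), ([452.0, 331.6], 0.5)] [259.26098626 212.9918548 ]
side [([291.4, 202.7], 0.69), ([287.0, 366.5], 0.54), ([362.3, 208.3], 0.45)] [294.52027503 199.56027553]
```

View pics/c6.png

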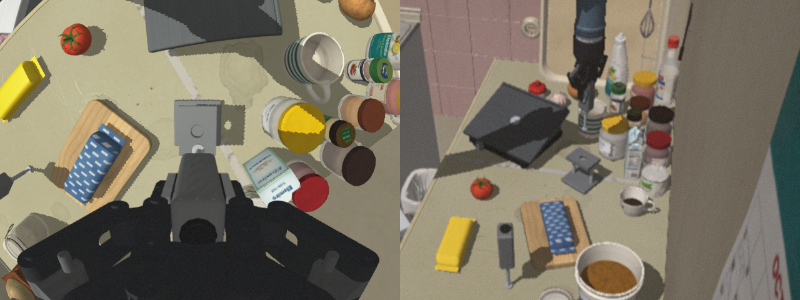

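The probe is out of the stand and held upright, and the packet sits well on the board. The spot shows on the plate at side pixel (292,200). I'll locate it precisely now.

Run:
```python
from h import *
import json
x,y,yaw=json.load(open('plate.json'));Rb=plateR(yaw);C=np.array([x,y,.08]);n=Rb.apply([0,0,1])
out=[]
for c,net in(('top',(256.3,213.2)),('side',(291.4,202.7))):
    im=snap(c,c+'7.png').astype(float);g=im.mean(2);u,v=[int(round(t)) for t in proj(c,C)]
    sub=g[v-12:v+13,u-12:u+13];bg=np.median(sub);m=(sub>bg+25).astype(np.uint8)
    N,lab,st,ce=cv2.connectedComponentsWithStats(m);i=1+np.argmax(st[1:,4]) if N>1 else 0
    px=ce[i]+[u-12,v-12];print(c,(u,v),'bg',bg,'blob',px,st[i])
    for p in(net,px):
        o,d=ray(c,p);X=o+d*((C-o)@n)/(d@n);print('  plane',X.round(4),Rb.inv().apply(X-C).round(4))
    out.append(ray(c,px))
    np.set_printoptions(linewidth=250);print(sub.astype(int)[::2,::1])
X=tri(out);print(X,Rb.inv().apply(X-C))
```

```text
top (259, 213) bg 94.33333333333333 blob [258.02150538 213.10752688] [ 7  6  9 14 93]
  plane [ 0.5581 -0.0049  0.0807] [0.0023 0.0067 0.    ]
  plane [ 0.5582 -0.009   0.0803] [0.0009 0.0028 0.    ]
[[ 95  93  95  95  94  94  96  95  94  94  94  93  94  95  91  78  57  48  46  47  46  45  47  48  45]
 [ 93  94  95  94  94  94  93  94  95  95  95  94  94  96  96  90  69  50  46  45  45  47  45  48  46]
 [ 94  94  95  94  93  93  93  94  94  93  93  93  94  94  94  90  68  50  45  47  48  48  47  47  46]
 [ 93  94  93  94  94  94  94  94  94  99 113 129 139 143 140 115  79  55  47  47  45  47  46  48  47]
 [ 94  95  95  95  94  93  94  99 124 153 172 180 181 181 175 141 101  84  70  54  47  46  44  46  47]
 [ 94  93  95  94  94  94 102 132 166 177 179 181 181 175 146 110  95  94  91  76  59  49  45  46  47]
 [ 95  95  96  95  94  96 109 149 173 179 179 178 166 140 103  89  93  95  94  85  65  49  47  45  45]
 [ 96  95  96  96  95  94 104 135 167 179 180 180 178 171 137 100  91  95  92  82  62  48  45  46  46]
 [ 95  95  95  94  93  94  94 105 137 163 176 179 181 176 142 103  92  90  7
[... 1344 characters left out ...]
 39  46]
 [ 79  81  80  88  81  78  82 106 133 113  98  97  84  82  76  66  56  47  40  38  45  44  45  46  46]
 [ 80  80  78  83  80  70  52  46  48  51  59  63  61  57  52  41  44  45  38  40  39  44  40  44  41]
 [ 67  70  49  46  48  42  41  42  42  45  46  44  42  42  42  41  47  41  41  49  44  46  41  42  41]
 [ 45  43  41  43  40  42  42  44  44  41  42  44  44  39  42  44  39  39  42  36  45  45  43  43  43]
 [ 47  37  43  47  42  41  45  41  46  44  37  47  43  42  44  39  43  45  42  41  40  46  43  42  42]
 [ 40  42  40  43  42  43  46  47  43  40  43  43  42  45  42  38  42  45  47  37  44  41  40  43  40]]
[ 0.55837922 -0.00927837  0.0815968 ] [0.00130167 0.00249007 0.00125603]
```

The disc is half in shadow, but its edges centre it at about top pixel (260,213) and side (294.5,200). That agrees with the fitted plate origin to about 1–2 mm. Now I hover over the spot, square to the plate, and check the tip.

Run:
```python
from h import *
import json
x,y,yaw=json.load(open('plate.json'));Rb=plateR(yaw);C=np.array([x,y,.08]);n=Rb.apply([0,0,1])
t=np.deg2rad(-5);u=Rb.apply([np.cos(t),np.sin(t),0]);q=tool(-n,u)
move_ptp(C+n*.19,q);movel(C+n*.134,q,speed=.1);pause(.3)
e=np.array(read_eef_pos());r=R.from_quat(read_tcp_rot());z=r.as_matrix()[:,2]
print('err',Rb.inv().apply(e-C).round(4),'sq deg',np.rad2deg(np.arccos(-z@n)),read_time_s(),read_finger_gap(),read_grasp_force())
F=np.array([read_ft_force() for _ in range(20)]);print('f.n',(F@n).mean(),(F@n).std(),read_time_s())
tip=e+z*.116
ims=[]
for c in('top','side'):
    im=snap(c,c+'8.png');print(c,'pred tip',proj(c,tip).round(1),'spot',proj(c,C).round(1),[(np.round(k['at'],1).tolist(),round(k['confidence'],2)) for k in tip_of(c,'probe_tip')[:3]])
    u0,v0=proj(c,C).astype(int);s=im[max(0,v0-60):v0+40,u0-66:u0+67];ims.append(cv2.resize(s,(399,300),interpolation=cv2.INTER_CUBIC))
cv2.imwrite('pics/c8.png',cv2.cvtColor(np.hstack(ims),cv2.COLOR_RGB2BGR))
```

```text
err [ 0.0004 -0.0003  0.1346] sq deg 0.07984158703911849 24.575 0.02505855583012923 78.81569981575012
f.n -1.3071328249980447 2.220446049250313e-16 24.575
top pred tip [259.4 212.9] spot [259.3 213. ] [([424.7, 173.0], 0.72), ([453.0, 330.9], 0.47)]
side pred tip [293.4 195.6] spot [294.5 199.6] [([289.8, 367.0], 0.58)]
```

View pics/c8.png

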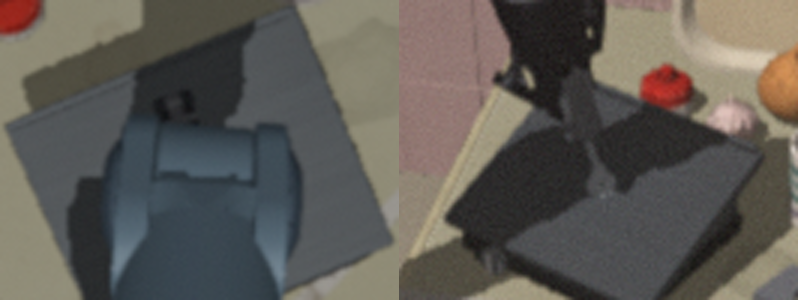

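The side view shows the probe perpendicular over the spot, at crop (600,185), with the foot just above it. I'll lower in small steps and watch the force along the normal.

Run:
```python
from h import *
import json
x,y,yaw=json.load(open('plate.json'));Rb=plateR(yaw);C=np.array([x,y,.08]);n=Rb.apply([0,0,1])
t=np.deg2rad(-5);u=Rb.apply([np.cos(t),np.sin(t),0]);q=tool(-n,u)
def fn():
    v=[]
    for _ in range(6): v.append(np.array(read_ft_force())@n);pause(.03)
    return np.mean(v),np.std(v)
f0=fn();print(f0)
h=.130;c=0
while h>.108:
    movel(C+n*h,q,speed=.03);f=fn();a=(np.array(read_eef_pos())-C)@n;print(round(h,4),round(a,4),round(f[0]-f0[0],2),round(f[1],2))
    if f[0]-f0[0]>2.0:break
    h-=.0015
print(read_time_s())
```

```text
(np.float64(-1.3031740105300043), np.float64(0.41002818147996956))
0.13 0.13 0.09 0.68
0.1285 0.1285 -0.14 0.31
0.127 0.127 0.02 0.54
0.1255 0.1255 -0.02 0.44
0.124 0.124 -0.03 0.56
0.1225 0.1225 -0.27 0.35
0.121 0.121 -0.22 0.32
0.1195 0.1195 -0.19 0.28
0.118 0.1181 1.34 0.31
0.1165 0.1166 1.09 0.3
0.115 0.1151 2.0 0.59
0.1135 0.1136 2.11 0.39
30.4083
```

Run:
```python
from h import *
import json
x,y,yaw=json.load(open('plate.json'));Rb=plateR(yaw);C=np.array([x,y,.08]);n=Rb.apply([0,0,1])
t=np.deg2rad(-5);u=Rb.apply([np.cos(t),np.sin(t),0]);q=tool(-n,u)
movel(C+n*.1127,q,speed=.03);pause(.2)
v=[]
for _ in range(40): v.append(np.array(read_ft_force())@n+1.35);pause(.03)
print(np.mean(v),np.std(v)/6)
e=np.array(read_eef_pos());z=R.from_quat(read_tcp_rot()).as_matrix()[:,2]
print(Rb.inv().apply(e-C).round(4),np.rad2deg(np.arccos(-z@n)),read_finger_gap(),read_grasp_force(),read_time_s())
ims=[]
im=snap('side','side9.png');print('spot',proj('side',C).round(1));u0,v0=proj('side',C).astype(int)
ims.append(cv2.resize(im[v0-40:v0+20,u0-40:u0+40],(400,300),interpolation=cv2.INTER_CUBIC))
im=snap('top','top9.png');ims.append(cv2.resize(im[110:380,160:520],(400,300)))
cv2.imwrite('pics/c9.png',cv2.cvtColor(np.hstack(ims),cv2.COLOR_RGB2BGR))
for n_,p in(('tomato',(329,297)),('cup',(427,172)),('timer',(198,153)),('mug',(299,140))):
    print(n_,p,[(np.round(k['at']).tolist(),round(k['confidence'],2)) for k in tip_of('top',n_)[:2]])
```

```text
2.590319101319923 0.09501816566391728
[ 0.     -0.      0.1127] 0.004298498833548573 0.02520414141413298 79.09245371818542 32.1917
spot [294.5 199.6]
tomato (329, 297) [([327.0, 296.0], 0.71)]
cup (427, 172) [([427.0, 172.0], 0.7)]
timer (198, 153) [([199.0, 161.0], 0.63)]
mug (299, 140) [([299.0, 138.0], 0.95)]
```

View pics/c9.png

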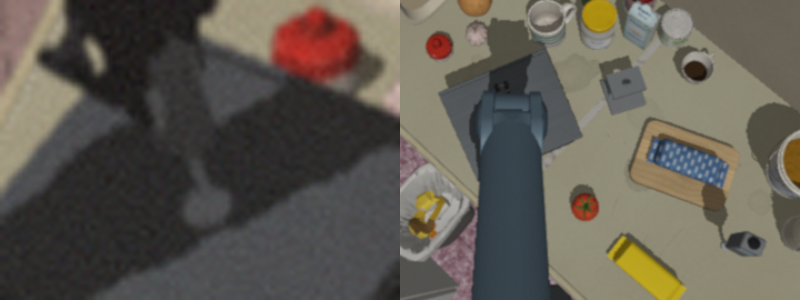

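Foot and disc merge in shadow in the side view: the disc is centred at about crop (207,207) and the stem comes in at about (213,190). The bystanders stand where they were. I'll compare the stem line with the spot numerically before handing in.

Run:
```python
from h import *
import json
x,y,yaw=json.load(open('plate.json'));Rb=plateR(yaw);C=np.array([x,y,.08]);n=Rb.apply([0,0,1])
np.set_printoptions(linewidth=250)
for h in(0,.01,.02,.03,.04,.06,.08):print(h,proj('side',C+n*h).round(1))
for l in((.015,0,0),(-.015,0,0),(0,.015,0),(0,-.015,0)):print(l,proj('side',C+Rb.apply(l)).round(1))
g=np.mean([read_camera('side').astype(float).mean(2) for _ in range(12)],0)
print('cols',range(284,306));
for v in range(174,208):print(v,g[v,284:306].astype(int))
```

```text
0 [294.5 199.6]
0.01 [293.8 197.5]
0.02 [293.  195.4]
0.03 [292.3 193.3]
0.04 [291.5 191.1]
0.06 [290.  186.8]
0.08 [288.4 182.4]
(0.015, 0, 0) [297.4 196. ]
(-0.015, 0, 0) [291.6 203.2]
(0, 0.015, 0) [290.5 197.8]
(0, -0.015, 0) [298.6 201.3]
cols range(284, 306)
174 [53 52 53 52 51 52 53 51 52 59 69 77 77 76 77 77 76 76 77 75 74 69]
175 [54 56 54 52 51 52 52 52 52 57 68 77 79 78 77 76 77 78 77 76 78 77]
176 [54 59 54 53 52 51 51 50 51 53 63 75 77 79 77 79 77 77 78 78 77 76]
177 [67 62 56 52 52 52 52 50 51 53 60 72 77 77 78 77 78 79 78 79 78 77]
178 [71 70 61 54 51 52 51 52 52 51 57 69 76 77 78 78 77 78 79 79 76 69]
179 [69 72 64 54 52 51 52 52 51 51 54 62 75 77 80 76 77 78 78 75 65 54]
180 [67 73 62 53 52 51 51 52 51 51 54 61 74 78 78 77 77 76 69 64 51 43]
181 [60 71 62 53 51 52 52 52 51 51 50 55 69 77 78 75 68 63 52 47 44 41]
182 [49 69 68 55 52 52 51 51 51 52 52 53 63 75 74 66 53 45 42 41 42 41]
183 [44 66 71 59 51 50 52 51 52 51 51 52 57 64 64 52 42 42 41 40 42 41]
184 [47 62 66 56 51 51 51 52 52 50 53 52 51 49 48 42 40 41 42 42 42 41]
185 [48 54 56 51 49 49 52 52 52 52 51 51 49
[... 912 characters left out ...]
 41 47 63 75 77 73 73 77 80 79 72 53 42 41 40 41 40]
199 [41 42 41 40 39 43 55 73 79 78 75 77 78 78 81 76 56 43 41 41 40 41]
200 [41 41 40 41 42 44 60 75 81 80 79 80 78 79 82 74 56 43 40 42 40 41]
201 [41 42 42 42 41 44 58 74 80 80 79 79 80 78 78 68 52 41 40 42 44 48]
202 [42 42 42 41 42 43 54 70 77 79 77 78 78 77 71 55 43 40 42 47 55 61]
203 [43 42 42 43 41 41 48 56 69 74 73 73 73 66 59 47 42 42 46 60 70 77]
204 [41 41 41 42 42 41 42 46 52 60 59 58 55 54 57 57 57 57 61 73 79 81]
205 [41 42 41 42 41 41 42 42 43 45 47 50 55 63 73 75 76 76 75 78 80 80]
206 [41 41 41 40 40 40 42 42 42 44 54 61 72 78 79 79 80 80 78 80 80 80]
207 [41 40 40 41 42 41 40 40 44 51 70 78 81 81 81 81 81 79 79 79 81 80]
```

```bash
python3 -c "
from bench import *
print(read_time_s(),read_grasp_force(),sign_off())"
```

```text
the job is handed in; nothing more can be done
33.0917 79.08236145973206 None
```

I handed the job in at 33.1 s: the packet lies flat near the middle of the board, and the small probe is held square on the test spot at about 2.6 N, close to the 2.7 N of half travel, with the bystanders not visibly moved.

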